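# Take the grater out of the lidded bento tier and hold it up to the inspection camera

## Task

Lift the loose lid off the bento tier by its knob and set it down flat in the middle of the round cork trivet without dropping it, then take the little grater out of the tier by its handle and show its toothed face to the inspection camera: the middle of that face on the lens's line of sight about 13 cm in front of the lens, the face square to the slightly downward-looking lens, handle upwards. Finish holding it still there (do not put it down or let go), and do not touch the camera or disturb the other things on the counter.

Things in the scene. Friction and masses are not known exactly. Their poses are not given: they have to be found in the camera images.
- tier: Deep bamboo bento tier, an open box fixed to the counter: 160 mm along its x, 110 along y, 85 high, walls and floor 6 thick. Origin: centre of its underside, z up; its x axis points away from the robot (within 0.4 rad of world +x). On its floor four ribs 10 mm high keep the grater's foot in the middle with 1.5 mm of play; nothing else is inside.
- lid: Loose bamboo lid on the tier, turned like it, 0.1-0.25 kg. Origin: centre of its lowest surface (79 mm above the counter on the tier); z up. From below: plug 140 x 90 mm, 6 thick, 4 mm play in the tier; plate 168 x 118, its top 14 mm above the origin; in the middle a round upright knob, head 26 mm in diameter from 22 to 48 mm above the origin, on an 18 mm neck.
- trivet: Round cork trivet fixed to the counter, 180 mm in diameter, 6 mm thick, to the robot's left (+y). Origin: centre of its underside.
- grater: Small white rigid ginger grater, 30-65 g, upright in the tier under the lid. Origin: centre of the plate's lower edge, 6 mm above the counter; z up, x out of the toothed face = tier's +x. Plate 8 mm (x) x 56 (y) x 44 high; on it a flat handle tab 10 thick (x), 26 wide (y), from 42 to 68 mm up, to be pinched across x; at the foot of the toothed side a trough 10 mm high juts out to x = 16.
- grater_face (a point): The middle of the grater's toothed face: 4 mm in +x and 24 mm in +z from the grater's origin; same axes as the grater.
- camera: Stand of the inspection camera, to the robot's right (-y), fixed: round steel foot 120 mm in diameter, 12 high; post 18 mm in diameter, 274 high. Origin: centre of the foot's underside; z up; x is the horizontal direction in which the camera looks, within 0.3 rad of world +y.
- camera_head: The camera head on that stand: a 60 mm grey cube with a aluminium lens barrel 44 mm in diameter and 35 mm long. Origin: centre of the lens's front, 260 mm above the counter and 70 mm in front of the post's axis. x: the line of sight, out of the lens, 20 degrees (0.349 rad) below level; y: level; z: square to both, upwards.
- tier2: Bystander: shallow open bamboo bento tier, 110 x 160 x 48 mm, loose, beyond the deep tier. Origin: centre of the underside.
- cup1: Bystander: blue muffin cup standing in the shallow tier, 68 mm across the rim, 32 mm high. Origin: centre of the underside.
- cup2: Bystander: the same blue muffin cup standing on the counter, beyond the trivet. Origin: centre of the underside.
- case: Bystander: clear sandwich case, 136 x 136 x 39 mm, at the far side of the counter. Origin: centre of the underside.
- spoon: Bystander: spoon 150 mm long, lying on the counter between the deep tier and the camera, roughly along world x. Origin on its underside.
- jar: Bystander: jar 60 mm in diameter, 85 mm high, on the robot's right. Origin: centre of the underside.
Mind the look-alikes: they are no part of the job. What is shaped like the lid but purple is not meant.

How it is judged:
On the way, in this order (a step that is already met when the one before it is completed fails the run):
1. the lid lies flat in the middle of the trivet, let go (horizontal distance between lid and trivet below 0.035 m and height (world z) of lid below 0.013 m and angle between lid's own z axis and vertical below 0.08 rad and contact force between lid and the fingers below 0.1 N and linear speed of lid below 0.03 m/s), for 0.2 s.
2. the grater is lifted clear of the tier in the fingers (height (world z) of grater above 0.095 m and contact force between grater and the fingers above 1 N), for 0.2 s.
At the end, for the whole second after the job is handed in: Fingers hold the grater still, handle up, toothed face to the lens: its middle 130 +-23 mm from the lens, within 20 mm of the line of sight sideways and in height, square and level within 0.2 rad. The lid lies flat and released, its centre within 35 mm of the trivet's (all of step 1 and x of grater_face in the frame of camera_head between 0.107 and 0.153 m and y of grater_face in the frame of camera_head between -0.02 and 0.02 m and z of grater_face in the frame of camera_head between -0.02 and 0.02 m and x of camera_head in the frame of grater above 0.08 m and angle between the x axis of grater and the x axis of camera_head, either way round below 0.2 rad and angle between the y axis of grater and the y axis of camera_head, either way round below 0.2 rad and angle between grater's own z axis and vertical below 0.8 rad and contact force between grater and the fingers above 1 N and contact force between grater and camera_head below 0.05 N and linear speed of grater below 0.02 m/s and angular speed of grater below 0.15 rad/s); the arm keeps its last pose, push and grip.
It fails at once if a bystander is moved more than 30 mm (distance of any of tier2, cup1, cup2, case, spoon, jar from where it was at the start of the episode above 0.03 m).
It fails at once if the camera is touched (contact force between camera and the arm above 0.5 N or contact force between camera and the fingers above 0.5 N or contact force between camera and grater above 0.5 N or contact force between camera and lid above 0.5 N).
It fails at once if the lid is dropped over the trivet from more than about 15 mm (height (world z) of lid above 0.022 m and horizontal distance between lid and trivet below 0.12 m and contact force between lid and anything else below 0.02 N).
It also fails if it takes over 54 s, if anything falls off the work surface, if the arm or the gripper's body presses on something with over 40 N, if the wrist force passes 120 N, or if a joint passes its speed limit or range.

## Robot

A 6-joint arm with a two-finger parallel gripper is mounted at the origin on the work surface. World frame = base frame: x ahead of the robot, y to its left, z up, the work surface at z = 0. Lengths are in m, angles in rad, forces in N, time in s.
With the tool pointing down it reaches from about 0.35 to 0.975 m from the base axis. Payload 4.9 kg.
Tool frame: the origin (TCP) lies on the mounting face of the last link; the fingertips stand 173 mm ahead of it and the grasp point (between the pads) lies 155 mm ahead of it; z points along the fingers, y is the direction in which the jaws open and shut (so a half turn about z gives the same grasp; the last joint's range is limited). The gripper opens to 85 mm and grips with 20 to 120 N. Pads are 22 mm wide; open, the fingers measure 114 mm over their backs; the gripper's body (76 mm by 85 mm) begins 54 mm behind the grasp point. The pads swing forward as they close: fully open they stand 13 mm farther back than shut.
Start: joints at [1.173, 0.053, 1.613, -0, 1.476, -0.119], TCP at [0.172, 0.601, 0.405] pointing down, gripper open.
Joint ranges: [-3.01, 3.01], [-1.01, 2.22], [0.06, 2.58], [-1.02, 4.17], [0.09, 2.62], [-3.14, 3.14]. Speed limits (rad/s): [2.57, 2.57, 3.14, 3.14, 3.14, 3.14].

## Interface

Orientations are given as a unit quaternion [w, x, y, z].
In Python, from plant import manip gives the robot as it stands.
- The arm moves only by the tool play_rows, never from a script. Its argument "increments" is a list of rows, each an object with "offset": the shift along the tool's x, y, z in mm, a list of three; "twist": the turn about the tool's z in rad; "grip": the opening, from 0 (shut) to 1 (fully open). In form: [{"offset": [dx, dy, dz], "twist": twist, "grip": grip}, ...]. A call has 1 to 5 rows; each row is the pose to reach, as a shift and turn from the pose commanded when the call began, along the tool's axes at that moment; what a row does not reach only later rows make up. A row lasts 1/12 s, in which the tool goes at most 41.7 mm and 7.16 degrees, less where a joint would pass 70% of its speed; a pose out of reach is approached as far as the arm can. A call with a gripper value outside its range is refused whole. The fingers move at their own pace and stop on an object; the grip force is fixed at half the most. Time passes only in rows, so rows that repeat a pose let the fingers close. It gives the time, the measured TCP pose, the force and the opening at its end, in the units of the state.
- manip.state(): the state, without advancing time (a new reading comes with each control period).
- manip.grab_frame(name): name is "scene" or "top" or "wrist"; returns the picture (480x640x3 uint8, blue, green, red); there is no depth.
- manip.get_calibration(name): a dict with "fx", "fy", "cx", "cy" (pixels), "T" (4x4, takes a point from camera to world coordinates). Camera axes: x right, y down, z forward; pixel columns grow to the right and rows downward; lengths in m; the calibration is good to about 2 mm. A picture is of the moment at which its call begins: read the wrist's pose just before it. get_calibration takes no time and is no camera call; for the wrist camera it gives the pose at the moment of the call.
- manip.job_done(): hands the job in, once; it reports no verdict.
Trained networks look in the newest picture that a camera, given by its name, has taken for a name from the list of things; names that differ only in an ending like _2 or _b are one class to them, and where a whole thing is asked for, a point or a joint stands for the part that bears it (a point fixed in the world has none). Each returns a list of dicts, best first, with "p" (0 to 1); they miss things now and then, are a little off and sometimes report something else, mostly with a low value. They report only what shows in the picture. A call takes as long as a camera call. They do not tell look-alikes from the thing itself.
- manip.boxes_of(query, camera): "xyz" ([x, y, z] in m, in the coordinates of the camera as it stood for that picture, good to about 4 mm: the middle of the surface that is visible of it).
- manip.tip_of(query, camera): "xyz" ([x, y, z] in m, in the coordinates of the camera as it stood for that picture, good to about 4 mm: a listed point, or the origin of a listed thing).
The state is a dict: "time": time; "joint_pos": joint angles; "joint_vel": joint speeds; "joint_efforts": joint torques, N m; "tool_pos": TCP position; "tool_rot": TCP orientation; "contact_force": force on the tool from outside, world axes, zero at the start; "ft_torque": the same for the moment, N m; "gripper_width": opening from 0.0 (shut) to 1.0 (fully open).
Only numpy, scipy, OpenCV 4.12 (cv2) and the standard library are available. Lean on these libraries where they do the work, as an engineer would, in place of code of your own. Each camera call takes 0.05 s, during which the arm holds its last target. There are 200 camera calls.

## Working session

There is one attempt and no reset: what is moved stays moved. The work goes in short steps, Python scripts to look and compute and a tool call to move; the robot and the scene stay as the last step left them, time stands still between calls to the robot, and variables do not carry over. Pictures are saved under pics/ and viewed, about 8 in all and at most 12, crops included, and the job is handed in when it is done.

Besides the shell and the picture viewer there is one more tool, called after "Call:" as a command line: name --argument value ..., lists and objects as JSON in quotes. play_rows: Moves the arm, as the interface text tells. Its arguments: {"type":"object","properties":{"increments":{"type":"array"}},"required":["increments"]}

```bash
mkdir -p pics; cat > h.py <<'E'
import numpy as np, cv2
from plant import manip
from scipy.spatial.transform import Rotation as R
def Rq(q): return R.from_quat([q[1],q[2],q[3],q[0]])
def look(cam,names,pic=None,f='tip'):
    T=np.array(manip.get_calibration(cam)['T']); im=manip.grab_frame(cam)
    if pic: cv2.imwrite('pics/'+pic,im)
    for n in names:
        for d in (manip.tip_of if f=='tip' else manip.boxes_of)(n,cam)[:3]:
            print(cam,f,n,round(d['p'],2),np.round((T@np.r_[d['xyz'],1])[:3],4))
def st():
    s=manip.state(); print(round(s['time'],2),np.round(s['tool_pos'],4),'rpy',np.round(Rq(s['tool_rot']).as_euler('xyz'),3),'F',np.round(s['contact_force'],1),'w',round(s['gripper_width'],3),'q',np.round(s['joint_pos'],3))
    print(np.round(Rq(s['tool_rot']).as_matrix(),3).tolist())
E
python3 - <<'E'
from h import *
st()
N=['tier','lid','trivet','camera','camera_head','jar','spoon','tier2']
look('top',N,'top1.png'); look('scene',N,'scene1.png')
st()
E
```

```text
0.0 [0.1719 0.6006 0.4035] rpy [-3.14  -0.     2.863] F [-0.1  0.4  0.1] w 1.009 q [ 1.173  0.053  1.614  0.     1.476 -0.119]
[[-0.961, 0.275, -0.001], [0.275, 0.961, -0.002], [0.0, -0.002, -1.0]]
top tip tier 0.87 [ 7.631e-01 -6.150e-02 -2.000e-04]
top tip lid 0.87 [ 0.5436 -0.0427  0.0836]
top tip lid 0.56 [ 0.7719 -0.3343 -0.002 ]
top tip lid 0.55 [0.2522 0.2621 0.0003]
top tip trivet 0.85 [0.4988 0.252  0.0039]
top tip camera 0.76 [ 0.5549 -0.4463  0.0016]
top tip camera 0.5 [0.4997 0.2513 0.0013]
top tip camera_head 0.9 [ 0.5719 -0.3804  0.2527]
top tip camera_head 0.59 [ 0.7723 -0.0428  0.0106]
top tip jar 0.62 [ 0.3286 -0.3134 -0.0011]
top tip jar 0.49 [ 0.7606 -0.0634  0.001 ]
top tip spoon 0.62 [ 0.4708 -0.2234  0.0007]
top tip tier2 0.87 [ 7.631e-01 -6.150e-02 -2.000e-04]
scene tip tier 0.87 [ 0.5368 -0.0445 -0.0012]
scene tip tier 0.77 [ 0.7618 -0.0641 -0.002 ]
scene tip lid 0.95 [ 0.7682 -0.3369  0.0015]
scene tip lid 0.93 [0.2515 0.263  0.0042]
scene tip lid 0.79 [ 0.5416 -0.0458  0.0773]
scene tip trivet 0.64 [0.4973 0.2535 0.0015]
scene tip camera 0.9 [ 5.531e-01 -4.473e-01 -1.000e-04]
scene tip camera_head 0.78 [ 0.5723 -0.3796  0.2612]
scene tip jar 0.98 [ 0.3273 -0.3148  0.0058]
scene tip spoon 0.71 [ 4.729e-01 -2.320e-01  2.000e-04]
scene tip spoon 0.52 [ 0.571  -0.3798  0.2611]
scene tip spoon 0.37 [ 0.5375 -0.0447  0.0007]
scene tip tier2 0.87 [ 0.5368 -0.0445 -0.0012]
scene tip tier2 0.77 [ 0.7618 -0.0641 -0.002 ]
0.9 [0.172  0.6009 0.4047] rpy [ 3.142 -0.     2.863] F [-1.1 -0.   0.6] w 1.003 q [ 1.173  0.053  1.613  0.     1.476 -0.119]
[[-0.961, 0.275, 0.0], [0.275, 0.961, 0.0], [0.0, 0.0, -1.0]]
```

View pics/top1.png

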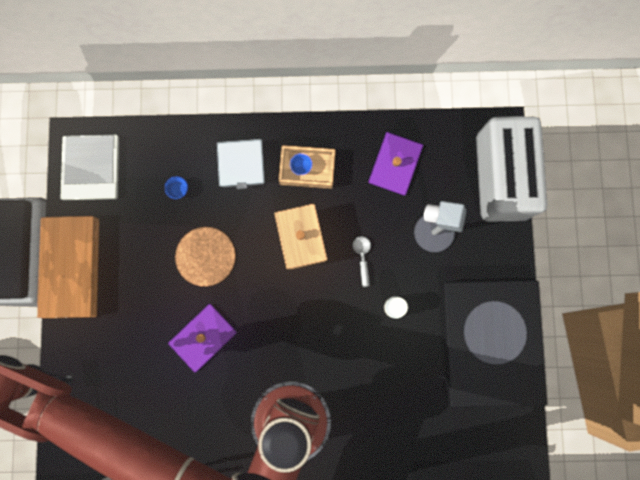

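View pics/scene1.png

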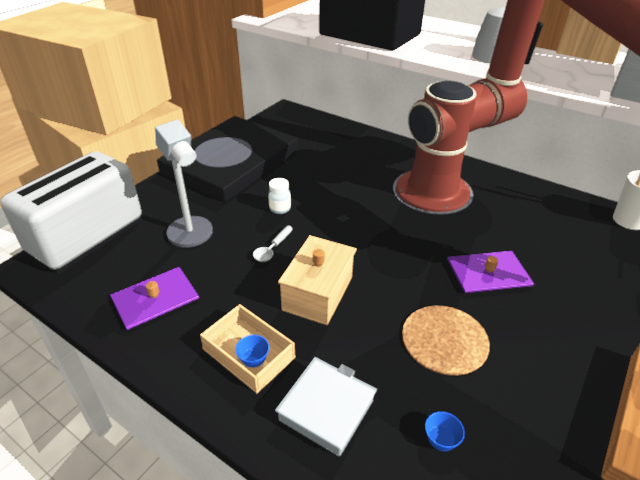

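Top view: bamboo lid with knob at about (300,234), trivet at (205,256), purple look-alikes at (200,338) and (397,160), camera head at (450,215), spoon at (363,262). The scene view agrees with the networks' positions. Now the tier yaw.

```bash
python3 - <<'E'
from h import *
im=cv2.imread('pics/top1.png'); c=manip.get_calibration('top'); T=np.array(c['T'])
def w(uv,z):
    d=T[:3,:3]@np.array([(uv[0]-c['cx'])/c['fx'],(uv[1]-c['cy'])/c['fy'],1]); o=T[:3,3]; return (o+d*(z-o[2])/d[2])
hsv=cv2.cvtColor(im,cv2.COLOR_BGR2HSV); print(hsv[250,300],hsv[256,205])
m=((hsv[...,0]>8)&(hsv[...,0]<30)&(hsv[...,2]>120)).astype(np.uint8)
n,l,s,ce=cv2.connectedComponentsWithStats(m)
for p,z in(((303,250),.093),((205,256),.006)):
    k=l[p[1],p[0]]; ct=cv2.findContours((l==k).astype(np.uint8),0,2)[0][0]
    P=np.array([w(q[0],z)[:2] for q in ct],np.float32)
    r=cv2.minAreaRect(P); print(r); b=cv2.boxPoints(r); e=b[1:]-b[:-1]; print(np.linalg.norm(e,axis=1),np.arctan2(e[:,1],e[:,0]))
E
```

```text
[ 19  96 241] [ 14 121 200]
((0.5397400259971619, -0.04045499116182327), (0.1738019436597824, 0.12371289730072021), 11.607426643371582)
[0.1237129  0.17380194 0.1237129 ] [-1.3682088   0.20258784  1.773384  ]
((0.4963175058364868, 0.253283828496933), (0.17935380339622498, 0.1811915636062622), 44.703243255615234)
[0.18119156 0.1793538  0.18119156] [-0.79057753  0.78021866  2.351015  ]
```

Call:
play_rows --increments '[{"offset": [-40, 0, 0], "twist": 0, "grip": 1}, {"offset": [-40, -40, 0], "twist": 0, "grip": 1}, {"offset": [-40, -80, 0], "twist": 0, "grip": 1}, {"offset": [-40, -120, 0], "twist": 0, "grip": 1}, {"offset": [-60, -160, 0], "twist": 0, "grip": 1}]'

```text
time: 1.32
tool_pos: [0.1835, 0.4323, 0.4041]
tool_rot: [-0.001, 0.138, 0.99, -0.0]
contact_force: [1.6, -0.5, -0.1]
gripper_width: 1.003
```

Call:
play_rows --increments '[{"offset": [-31, -24, 0], "twist": 0, "grip": 1}, {"offset": [-63, -48, 0], "twist": 0, "grip": 1}, {"offset": [-94, -71, 0], "twist": 0, "grip": 1}, {"offset": [-126, -95, 0], "twist": 0, "grip": 1}, {"offset": [-157, -119, 0], "twist": 0, "grip": 1}]'

```text
time: 1.73
tool_pos: [0.3037, 0.2742, 0.4051]
tool_rot: [0.001, 0.139, 0.99, 0.0]
contact_force: [1.2, 0.0, -0.9]
gripper_width: 1.002
```

Call:
play_rows --increments '[{"offset": [-31, -24, 0], "twist": 0, "grip": 1}, {"offset": [-63, -48, 0], "twist": 0, "grip": 1}, {"offset": [-94, -71, 0], "twist": 0, "grip": 1}, {"offset": [-126, -95, 0], "twist": 0, "grip": 1}, {"offset": [-157, -119, 0], "twist": 0, "grip": 1}]'

```text
time: 2.15
tool_pos: [0.4222, 0.1163, 0.4051]
tool_rot: [0.001, 0.139, 0.99, 0.0]
contact_force: [0.5, 0.5, 0.4]
gripper_width: 0.999
```

Call:
play_rows --increments '[{"offset": [-31, -24, 0], "twist": 0, "grip": 1}, {"offset": [-63, -48, 0], "twist": 0, "grip": 1}, {"offset": [-94, -71, 0], "twist": 0, "grip": 1}, {"offset": [-126, -95, 0], "twist": 0, "grip": 1}, {"offset": [-157, -119, 0], "twist": 0, "grip": 1}]'

```text
time: 2.57
tool_pos: [0.5405, -0.0413, 0.4049]
tool_rot: [0.0, 0.139, 0.99, 0.0]
contact_force: [0.2, 0.7, 1.1]
gripper_width: 0.999
```

Call:
play_rows --increments '[{"offset": [0, 0, 0], "twist": -0.12, "grip": 1}, {"offset": [0, 0, 0], "twist": -0.24, "grip": 1}, {"offset": [0, 0, 0], "twist": -0.36, "grip": 1}, {"offset": [0, 0, 0], "twist": -0.482, "grip": 1}, {"offset": [0, 0, 0], "twist": -0.482, "grip": 1}]'

```text
time: 2.98
tool_pos: [0.5397, -0.0395, 0.4047]
tool_rot: [-0.0, -0.102, 0.995, 0.0]
contact_force: [0.6, -0.2, 0.4]
gripper_width: 0.996
```

```bash
python3 - <<'E'
from h import *
st(); look('wrist',['lid','trivet'],'w1.png'); look('top',['camera_head','camera'])
E
```

```text
2.98 [ 0.5397 -0.0395  0.4047] rpy [ 3.142 -0.    -2.937] F [ 0.6 -0.2  0.4] w 0.996 q [-0.211 -0.148  1.807  0.     1.483 -1.986]
[[-0.979, -0.203, -0.0], [-0.203, 0.979, 0.0], [0.0, 0.0, -1.0]]
wrist tip lid 0.76 [ 0.5414 -0.0403  0.0771]
wrist tip lid 0.73 [ 0.7685 -0.044   0.0013]
wrist tip trivet 0.79 [ 4.908e-01  2.567e-01 -4.000e-04]
top tip camera_head 0.71 [ 0.5735 -0.3785  0.2528]
top tip camera 0.97 [ 5.561e-01 -4.492e-01  4.000e-04]
top tip camera 0.34 [ 0.7694 -0.0436  0.0089]
```

View pics/w1.png

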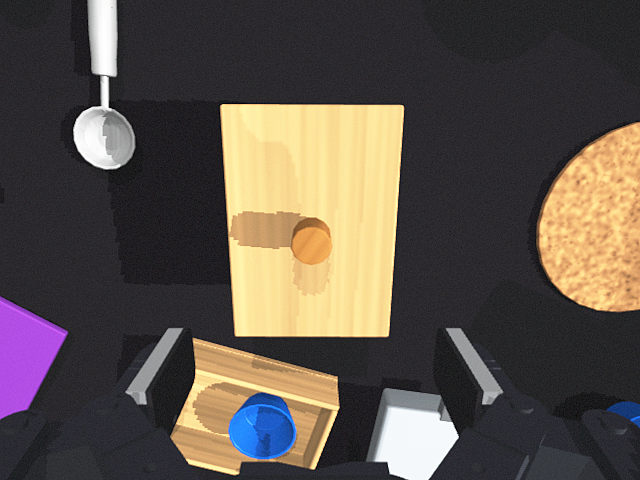

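```bash
cat >> h.py <<'E'
def ray(cam,uv,z):
    c=manip.get_calibration(cam); T=np.array(c['T'])
    d=T[:3,:3]@np.array([(uv[0]-c['cx'])/c['fx'],(uv[1]-c['cy'])/c['fy'],1]); o=T[:3,3]; return o+d*(z-o[2])/d[2]
def totool(p):  # world delta -> tool mm
    s=manip.state(); return np.round(Rq(s['tool_rot']).inv().apply(np.array(p)-s['tool_pos'])*1000,1)
E
python3 - <<'E'
from h import *
k=ray('wrist',(311,245),.127); print('knob',k, totool([k[0],k[1],.271]))
C=[ray('wrist',p,.093) for p in((221,104),(404,105),(389,336),(236,336))]
for p in C: print(np.round(p,4))
print(np.mean(C,0)); a=C[0]-C[3];b=C[1]-C[2]; print(np.arctan2(-a[1],-a[0]),np.arctan2(-b[1],-b[0]),np.linalg.norm(a),np.linalg.norm(C[1]-C[0]))
E
```

```text
knob [ 0.53676109 -0.04086882  0.127     ] [  3.1  -1.  133.8]
[ 0.4669 -0.1135  0.093 ]
[4.441e-01 4.000e-04 9.300e-02]
[0.6067 0.0336 0.093 ]
[ 0.63   -0.0803  0.093 ]
[ 0.5369345 -0.0399241  0.093    ]
0.20067725361980646 0.2009874567158388 0.1664470449662268 0.1161430567546823
```

Call:
play_rows --increments '[{"offset": [3, -1, 40], "twist": 0, "grip": 1}, {"offset": [3, -1, 80], "twist": 0, "grip": 1}, {"offset": [3, -1, 110], "twist": 0, "grip": 1}, {"offset": [3, -1, 133], "twist": 0, "grip": 1}, {"offset": [3, -1, 133], "twist": 0, "grip": 0.6}]'

```text
time: 3.7
tool_pos: [0.5344, -0.0403, 0.2655]
tool_rot: [-0.005, -0.101, 0.995, 0.002]
contact_force: [-0.6, -0.0, -0.7]
gripper_width: 0.888
```

Call:
play_rows --increments '[{"offset": [0, 0, 0], "twist": 0, "grip": 0}, {"offset": [0, 0, 0], "twist": 0, "grip": 0}, {"offset": [0, 0, 0], "twist": 0, "grip": 0}, {"offset": [0, 0, 0], "twist": 0, "grip": 0}, {"offset": [0, 0, 0], "twist": 0, "grip": 0}]'

```text
time: 4.12
tool_pos: [0.538, -0.0411, 0.2746]
tool_rot: [0.002, -0.101, 0.995, -0.001]
contact_force: [-0.8, 0.4, 4.0]
gripper_width: 0.282
```

Call:
play_rows --increments '[{"offset": [0, 0, 0], "twist": 0, "grip": 0}, {"offset": [0, 0, 0], "twist": 0, "grip": 0}, {"offset": [0, 0, -5], "twist": 0, "grip": 0}, {"offset": [0, 0, -12], "twist": 0, "grip": 0}, {"offset": [0, 0, -20], "twist": 0, "grip": 0}]'

```text
time: 4.53
tool_pos: [0.5366, -0.0408, 0.2917]
tool_rot: [-0.001, -0.101, 0.995, 0.0]
contact_force: [0.5, -0.9, -1.7]
gripper_width: 0.285
```

```bash
python3 - <<'E'
from h import *
st()
look('scene',['lid'])
E
```

```text
4.53 [ 0.5366 -0.0408  0.2917] rpy [ 3.141e+00 -1.000e-03 -2.938e+00] F [ 0.5 -0.9 -1.7] w 0.285 q [-0.214 -0.056  1.917  0.     1.283 -1.988]
[[-0.979, -0.202, -0.001], [-0.202, 0.979, 0.0], [0.001, 0.001, -1.0]]
scene tip lid 0.68 [ 0.5345 -0.0426  0.0959]
scene tip lid 0.65 [0.2495 0.2606 0.0023]
```

Call:
play_rows --increments '[{"offset": [0, 0, -15], "twist": 0, "grip": 0}, {"offset": [0, 10, -30], "twist": 0, "grip": 0}, {"offset": [-2, 30, -30], "twist": 0, "grip": 0}, {"offset": [-4, 58, -30], "twist": 0, "grip": 0}, {"offset": [-6, 90, -30], "twist": 0, "grip": 0}]'

```text
time: 5.05
tool_pos: [0.5246, 0.0487, 0.3221]
tool_rot: [0.0, -0.1, 0.995, -0.0]
contact_force: [1.2, -0.5, -1.4]
gripper_width: 0.281
```

Call:
play_rows --increments '[{"offset": [-2, 33, 0], "twist": 0, "grip": 0}, {"offset": [-5, 66, 0], "twist": 0, "grip": 0}, {"offset": [-8, 99, 0], "twist": 0, "grip": 0}, {"offset": [-10, 130, 0], "twist": 0, "grip": 0}, {"offset": [-12, 157, 0], "twist": 0, "grip": 0}]'

```text
time: 5.47
tool_pos: [0.504, 0.2065, 0.3216]
tool_rot: [-0.0, -0.102, 0.995, 0.0]
contact_force: [0.5, -0.5, -1.0]
gripper_width: 0.285
```

Call:
play_rows --increments '[{"offset": [-1, 22, 0], "twist": 0, "grip": 0}, {"offset": [-2, 38, 0], "twist": 0, "grip": 0}, {"offset": [-2, 49, 20], "twist": 0, "grip": 0}, {"offset": [-2, 49, 45], "twist": 0, "grip": 0}, {"offset": [-2, 49, 70], "twist": 0, "grip": 0}]'

```text
time: 5.88
tool_pos: [0.4967, 0.254, 0.2517]
tool_rot: [0.001, -0.102, 0.995, 0.0]
contact_force: [0.1, -0.6, -1.8]
gripper_width: 0.284
```

Call:
play_rows --increments '[{"offset": [0, 0, 20], "twist": 0, "grip": 0}, {"offset": [0, 0, 36], "twist": 0, "grip": 0}, {"offset": [0, 0, 44], "twist": 0, "grip": 0}, {"offset": [0, 0, 48], "twist": 0, "grip": 0}, {"offset": [0, 0, 48], "twist": 0, "grip": 0}]'

```text
time: 6.3
tool_pos: [0.4966, 0.253, 0.2031]
tool_rot: [-0.001, -0.101, 0.995, -0.0]
contact_force: [0.0, 0.0, -1.3]
gripper_width: 0.281
```

```bash
python3 - <<'E'
from h import *
st()
look('top',['lid','trivet'])
look('scene',['lid','trivet'],'s2.png')
E
```

```text
6.3 [0.4966 0.253  0.2031] rpy [-3.141e+00 -1.000e-03 -2.938e+00] F [ 0.   0.  -1.3] w 0.281 q [ 0.338  0.108  1.916  0.     1.12  -1.436]
[[-0.979, -0.202, -0.001], [-0.202, 0.979, -0.0], [0.001, -0.0, -1.0]]
top tip lid 0.85 [ 0.7701 -0.3385 -0.    ]
top tip lid 0.62 [0.4988 0.2503 0.0143]
top tip trivet 0.48 [ 7.830e-01  1.435e-01 -2.000e-04]
scene tip lid 0.81 [0.2537 0.2626 0.0051]
scene tip lid 0.76 [ 0.7696 -0.3364 -0.0011]
scene tip lid 0.57 [0.4988 0.2516 0.0095]
```

View pics/s2.png

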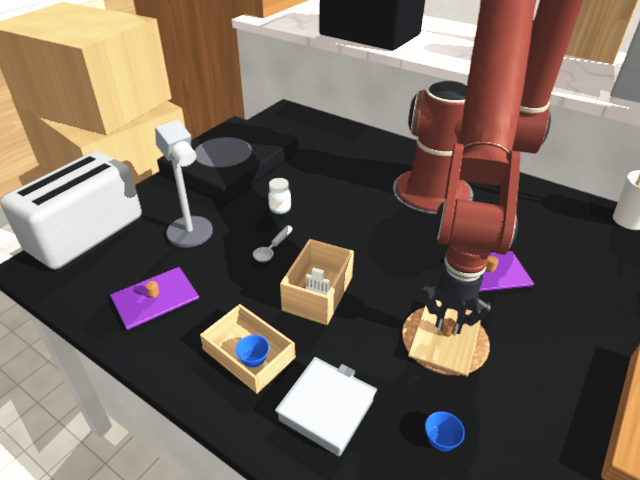

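The lid is held level over the trivet, around pixel (447,335). The grater shows in the open tier at (317,282). Lowering the last few mm.

Call:
play_rows --increments '[{"offset": [0, 0, 2], "twist": 0, "grip": 0}, {"offset": [0, 0, 3.5], "twist": 0, "grip": 0}, {"offset": [0, 0, 5], "twist": 0, "grip": 0}, {"offset": [0, 0, 5], "twist": 0, "grip": 0}, {"offset": [0, 0, 5], "twist": 0, "grip": 0}]'

```text
time: 7.02
tool_pos: [0.4974, 0.2534, 0.2015]
tool_rot: [-0.0, -0.102, 0.995, -0.0]
contact_force: [-7.3, -3.0, 14.7]
gripper_width: 0.284
```

Call:
play_rows --increments '[{"offset": [0, 0, -2], "twist": 0, "grip": 0}, {"offset": [0, 0, -2], "twist": 0, "grip": 0.6}, {"offset": [0, 0, -2], "twist": 0, "grip": 0.8}, {"offset": [0, 0, -2], "twist": 0, "grip": 0.8}, {"offset": [0, 0, -2], "twist": 0, "grip": 0.8}]'

```text
time: 7.43
tool_pos: [0.4967, 0.253, 0.2004]
tool_rot: [-0.0, -0.101, 0.995, -0.0]
contact_force: [-0.4, 0.3, -1.1]
gripper_width: 0.802
```

Call:
play_rows --increments '[{"offset": [0, 0, 0], "twist": 0, "grip": 0.8}, {"offset": [0, 0, -20], "twist": 0, "grip": 0.8}, {"offset": [0, 0, -55], "twist": 0, "grip": 0.8}, {"offset": [0, 0, -95], "twist": 0, "grip": 0.8}, {"offset": [0, 0, -130], "twist": 0, "grip": 0.8}]'

```text
time: 7.85
tool_pos: [0.4966, 0.253, 0.3322]
tool_rot: [-0.0, -0.101, 0.995, -0.0]
contact_force: [0.8, 0.1, 0.2]
gripper_width: 0.801
```

Call:
play_rows --increments '[{"offset": [4, -40, -10], "twist": 0, "grip": 0.8}, {"offset": [6, -80, -20], "twist": 0, "grip": 0.8}, {"offset": [8, -120, -30], "twist": 0, "grip": 0.8}, {"offset": [10, -160, -40], "twist": 0, "grip": 0.7}, {"offset": [12, -200, -50], "twist": 0, "grip": 0.6}]'

```text
time: 8.27
tool_pos: [0.5251, 0.0531, 0.3812]
tool_rot: [0.0, -0.102, 0.995, -0.0]
contact_force: [0.2, -1.5, 0.8]
gripper_width: 0.601
```

Call:
play_rows --increments '[{"offset": [4, -40, 0], "twist": 0, "grip": 0.52}, {"offset": [6, -75, 0], "twist": 0, "grip": 0.52}, {"offset": [8, -96, 0], "twist": 0, "grip": 0.52}, {"offset": [8, -96, 0], "twist": 0, "grip": 0.52}, {"offset": [8, -96, 0], "twist": 0, "grip": 0.52}]'

```text
time: 8.68
tool_pos: [0.5369, -0.0419, 0.3804]
tool_rot: [-0.0, -0.1, 0.995, 0.0]
contact_force: [-0.0, 0.3, -0.4]
gripper_width: 0.517
```

```bash
python3 - <<'E'
from h import *
st()
look('wrist',['grater','grater_face','tier'],'w3.png')
look('top',['lid','grater'])
E
```

```text
8.68 [ 0.5369 -0.0419  0.3804] rpy [ 3.141 -0.    -2.941] F [-0.   0.3 -0.4] w 0.517 q [-0.216 -0.139  1.839  0.     1.442 -1.988]
[[-0.98, -0.199, -0.001], [-0.199, 0.98, 0.001], [0.0, 0.001, -1.0]]
wrist tip grater 0.97 [ 0.538  -0.0387  0.0031]
wrist tip grater_face 0.75 [ 0.5399 -0.0408  0.029 ]
wrist tip tier 0.93 [ 5.454e-01 -4.250e-02 -1.000e-04]
wrist tip tier 0.72 [ 0.7556 -0.0618 -0.0049]
top tip lid 0.9 [ 0.771  -0.3384  0.0009]
top tip lid 0.78 [0.253  0.2615 0.0016]
top tip lid 0.66 [0.5001 0.2515 0.0094]
top tip grater 0.44 [ 0.543  -0.0407  0.0073]
```

View pics/w3.png

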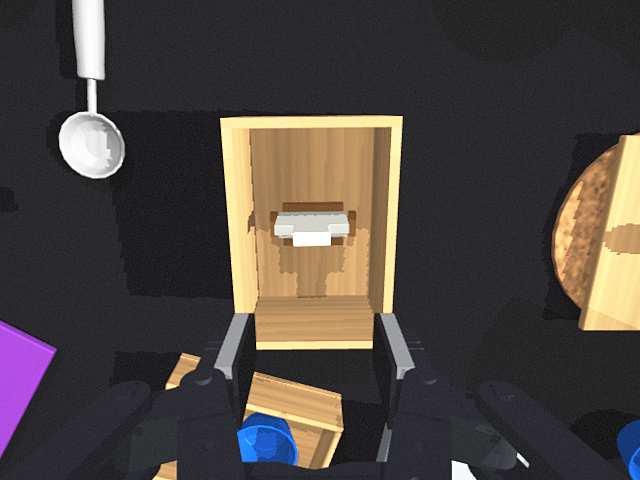

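```bash
python3 - <<'E'
from h import *
k=ray('wrist',(312,239.5),.074); print('tab',k, totool([k[0],k[1],.227]))
for p in ((293,233),(331,233),(331,246),(293,246)): print(ray('wrist',p,.074))
for p in ((221,118),(402,117),(391,347),(237,348)): print(ray('wrist',p,.085))
print(np.array(manip.get_calibration('wrist')['T'])[:3,3])
E
```

```text
tab [ 0.53904231 -0.0399505   0.074     ] [ -2.1  -0.5 153.7]
[ 0.5371231  -0.05364672  0.074     ]
[ 0.5318348  -0.02813457  0.074     ]
[ 0.54098146 -0.02611189  0.074     ]
[ 0.54632267 -0.05188586  0.074     ]
[ 0.47177483 -0.10989597  0.085     ]
[ 0.44898401 -0.00300693  0.085     ]
[0.60370988 0.03171975 0.085     ]
[ 0.62706032 -0.07712848  0.085     ]
[ 0.45644453 -0.05617269  0.34932226]
```

Call:
play_rows --increments '[{"offset": [-2, 0, 40], "twist": 0, "grip": 0.52}, {"offset": [-2, 0, 80], "twist": 0, "grip": 0.52}, {"offset": [-2, 0, 115], "twist": 0, "grip": 0.52}, {"offset": [-2, 0, 140], "twist": 0, "grip": 0.52}, {"offset": [-2, 0, 154], "twist": 0, "grip": 0.52}]'

```text
time: 9.45
tool_pos: [0.5371, -0.0395, 0.2224]
tool_rot: [-0.003, -0.102, 0.995, 0.001]
contact_force: [-0.6, 0.6, -1.0]
gripper_width: 0.522
```

Call:
play_rows --increments '[{"offset": [0, 0, 0], "twist": 0, "grip": 0.52}, {"offset": [0, 0, 0], "twist": 0, "grip": 0}, {"offset": [0, 0, 0], "twist": 0, "grip": 0}, {"offset": [0, 0, 0], "twist": 0, "grip": 0}, {"offset": [0, 0, 0], "twist": 0, "grip": 0}]'

```text
time: 9.87
tool_pos: [0.5393, -0.0404, 0.228]
tool_rot: [0.001, -0.102, 0.995, -0.0]
contact_force: [0.6, -0.8, -1.2]
gripper_width: 0.285
```

Call:
play_rows --increments '[{"offset": [0, 0, 0], "twist": 0, "grip": 0}, {"offset": [0, 0, 0], "twist": 0, "grip": 0}, {"offset": [0, 0, -5], "twist": 0, "grip": 0}, {"offset": [0, 0, -12], "twist": 0, "grip": 0}, {"offset": [0, 0, -20], "twist": 0, "grip": 0}]'

```text
time: 10.28
tool_pos: [0.5387, -0.0405, 0.2471]
tool_rot: [-0.0, -0.101, 0.995, 0.0]
contact_force: [-0.6, -0.4, -0.8]
gripper_width: 0.291
```

```bash
python3 - <<'E'
from h import *
st()
look('wrist',['grater','grater_face'],'w4.png')
look('scene',['lid','grater','grater_face'])
E
```

```text
10.28 [ 0.5387 -0.0405  0.2471] rpy [ 3.141e+00 -1.000e-03 -2.938e+00] F [-0.6 -0.4 -0.8] w 0.291 q [-0.213  0.005  1.939 -0.     1.199 -1.987]
[[-0.979, -0.202, -0.001], [-0.202, 0.979, 0.0], [0.001, 0.0, -1.0]]
wrist tip grater 0.62 [ 0.5377 -0.0383  0.0194]
wrist tip grater_face 0.76 [ 0.5413 -0.0404  0.0494]
scene tip lid 0.93 [0.2533 0.2628 0.0038]
scene tip lid 0.83 [0.5004 0.2531 0.0062]
scene tip lid 0.72 [ 0.7655 -0.3367  0.0021]
scene tip grater 0.93 [ 0.5415 -0.0431  0.0299]
scene tip grater_face 0.61 [ 0.5451 -0.0421  0.0519]
```

Call:
play_rows --increments '[{"offset": [0, 0, -25], "twist": 0, "grip": 0}, {"offset": [10, 0, -49], "twist": 0, "grip": 0}, {"offset": [30, 0, -49], "twist": 0, "grip": 0}, {"offset": [48, 0, -49], "twist": 0, "grip": 0}, {"offset": [60, 0, -49], "twist": 0, "grip": 0}]'

```text
time: 11.05
tool_pos: [0.479, -0.0527, 0.2956]
tool_rot: [-0.0, -0.101, 0.995, 0.0]
contact_force: [0.6, 1.0, -0.9]
gripper_width: 0.287
```

Call:
play_rows --increments '[{"offset": [6, 0, 0], "twist": 0, "grip": 0}, {"offset": [10, 0, 0], "twist": 0, "grip": 0}, {"offset": [13, 0, 0], "twist": 0, "grip": 0}, {"offset": [16, 0, 0], "twist": 0, "grip": 0}, {"offset": [18, 0, 0], "twist": 0, "grip": 0}]'

```text
time: 11.47
tool_pos: [0.4639, -0.056, 0.2964]
tool_rot: [0.004, -0.101, 0.995, 0.0]
contact_force: [9.7, 2.3, -3.5]
gripper_width: 0.282
```

```bash
python3 - <<'E'
from h import *
st()
look('wrist',['grater','grater_face'],'w5.png')
look('scene',['grater','grater_face'],'s5.png')
a=cv2.imread('pics/w5.png');b=cv2.resize(cv2.imread('pics/s5.png')[200:340,250:420],None,fx=3,fy=3)
cv2.imwrite('pics/c5.png',cv2.hconcat([cv2.resize(a,(400,300)),cv2.resize(b,(364,300))]))
E
```

```text
11.47 [ 0.4639 -0.056   0.2964] rpy [-3.141  0.008 -2.939] F [ 9.7  2.3 -3.5] w 0.282 q [-0.28  -0.247  2.078  0.003  1.304 -2.055]
[[-0.979, -0.202, 0.008], [-0.202, 0.979, 0.001], [-0.008, -0.001, -1.0]]
wrist tip grater 0.76 [ 0.4685 -0.051   0.0742]
wrist tip grater_face 0.91 [ 0.4703 -0.0532  0.1017]
scene tip grater 0.66 [ 0.4745 -0.0539  0.0773]
scene tip grater 0.56 [0.4993 0.251  0.005 ]
scene tip grater_face 0.84 [ 0.4724 -0.0561  0.0998]
```

View pics/c5.png

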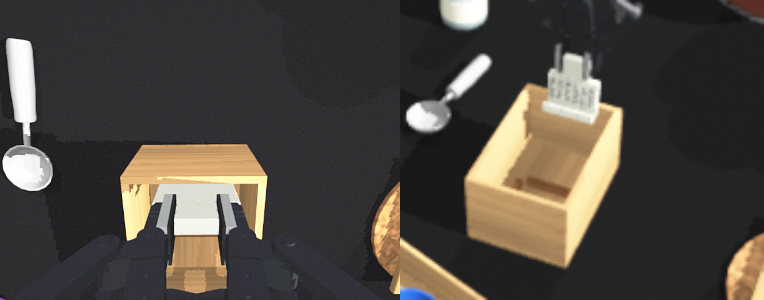

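The grater's back now bears on the near wall and the tilt is starting, with about 10 N of push. Pushing on.

Call:
play_rows --increments '[{"offset": [3, 0, 0], "twist": 0, "grip": 0}, {"offset": [6, 0, 0], "twist": 0, "grip": 0}, {"offset": [9, 0, 0], "twist": 0, "grip": 0}, {"offset": [12, 0, 0], "twist": 0, "grip": 0}, {"offset": [12, 0, 0], "twist": 0, "grip": 0}]'

```text
time: 12.18
tool_pos: [0.4524, -0.0585, 0.297]
tool_rot: [0.004, -0.101, 0.995, -0.0]
contact_force: [8.5, 2.0, -3.3]
gripper_width: 0.286
```

```bash
python3 - <<'E'
from h import *
st()
look('wrist',['grater','grater_face'])
look('scene',['grater','grater_face'])
E
```

```text
12.18 [ 0.4524 -0.0585  0.297 ] rpy [-3.14   0.009 -2.938] F [ 8.5  2.  -3.3] w 0.286 q [-0.293 -0.279  2.102  0.003  1.311 -2.068]
[[-0.979, -0.202, 0.009], [-0.202, 0.979, 0.001], [-0.009, -0.001, -1.0]]
wrist tip grater 0.88 [ 0.469  -0.0521  0.0741]
wrist tip grater_face 0.82 [ 0.4668 -0.0558  0.1054]
scene tip grater 0.69 [ 0.4749 -0.0542  0.079 ]
scene tip grater_face 0.68 [ 0.4699 -0.0583  0.1021]
```

Call:
play_rows --increments '[{"offset": [-8, 0, -5], "twist": 0, "grip": 0}, {"offset": [-20, 0, -30], "twist": 0, "grip": 0}, {"offset": [-30, 0, -65], "twist": 0, "grip": 0}, {"offset": [-35, 0, -100], "twist": 0, "grip": 0}, {"offset": [-35, 0, -125], "twist": 0, "grip": 0}]'

```text
time: 12.9
tool_pos: [0.4863, -0.0514, 0.4241]
tool_rot: [0.001, -0.102, 0.995, -0.001]
contact_force: [-0.2, -0.1, -0.4]
gripper_width: 0.288
```

Call:
play_rows --increments '[{"offset": [0, 0, 0], "twist": 0, "grip": 0}, {"offset": [0, 0, 0], "twist": 0, "grip": 0}, {"offset": [0, 0, 0], "twist": 0, "grip": 0}]'

```text
time: 13.15
tool_pos: [0.4851, -0.0515, 0.4197]
tool_rot: [-0.001, -0.101, 0.995, 0.0]
contact_force: [-0.0, 0.3, -1.1]
gripper_width: 0.288
```

```bash
python3 - <<'E'
from h import *
st()
look('top',['grater','grater_face','camera_head'])
look('wrist',['grater','grater_face'])
look('scene',['grater','grater_face','lid','camera_head','camera'],'s6.png')
cv2.imwrite('pics/c6.png',cv2.resize(cv2.imread('pics/s6.png')[120:300,130:370],None,fx=3,fy=3))
E
```

```text
13.15 [ 0.4851 -0.0515  0.4197] rpy [ 3.141e+00 -2.000e-03 -2.938e+00] F [-0.   0.3 -1.1] w 0.288 q [-0.258 -0.293  1.904 -0.     1.532 -2.033]
[[-0.979, -0.202, -0.002], [-0.202, 0.979, 0.0], [0.002, 0.001, -1.0]]
top tip grater_face 0.3 [ 0.569  -0.3797  0.2572]
top tip camera_head 0.67 [ 0.5738 -0.3785  0.254 ]
wrist tip grater 0.95 [ 0.4984 -0.0453  0.1959]
wrist tip grater_face 0.91 [ 0.4941 -0.0497  0.223 ]
scene tip grater 0.88 [ 0.5023 -0.0477  0.2013]
scene tip grater_face 0.88 [ 0.4998 -0.0477  0.2273]
scene tip grater_face 0.45 [ 0.5019 -0.0492  0.2014]
scene tip lid 0.88 [0.4964 0.2474 0.0035]
scene tip lid 0.74 [ 0.771  -0.3374  0.0025]
scene tip lid 0.73 [0.2527 0.2619 0.0044]
scene tip camera_head 0.82 [ 0.5739 -0.3818  0.259 ]
scene tip camera 0.98 [ 0.5546 -0.4487  0.0015]
```

View pics/c6.png

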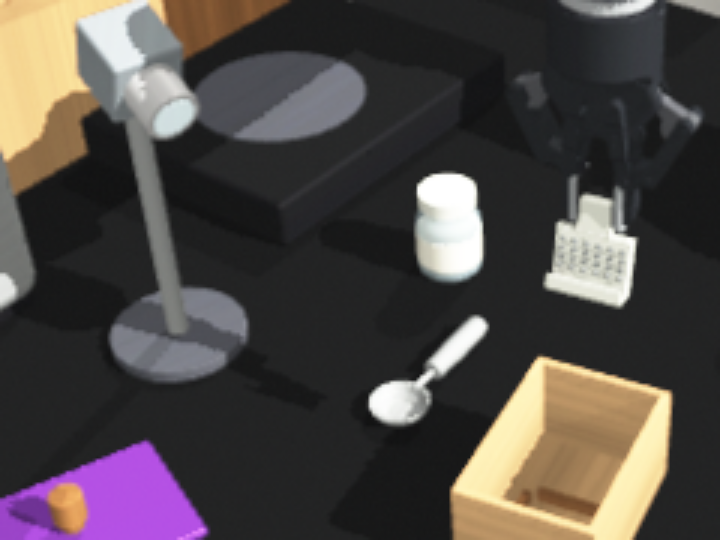

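The toothed face is tilted up and forward about 0.3 rad in the pads, and the tier is empty. The estimates agree with each other, so next I turn the grater to face the lens.

Call:
play_rows --increments '[{"offset": [0, 0, 0], "twist": 0.1, "grip": 0}, {"offset": [0, 0, 0], "twist": 0.22, "grip": 0}, {"offset": [0, 0, 0], "twist": 0.34, "grip": 0}, {"offset": [0, 0, 0], "twist": 0.46, "grip": 0}, {"offset": [0, 0, 0], "twist": 0.58, "grip": 0}]'

```text
time: 14.22
tool_pos: [0.485, -0.0516, 0.4208]
tool_rot: [0.0, 0.19, 0.982, -0.0]
contact_force: [-0.5, 0.1, -0.1]
gripper_width: 0.288
```

Call:
play_rows --increments '[{"offset": [0, 0, 0], "twist": 0.12, "grip": 0}, {"offset": [0, 0, 0], "twist": 0.24, "grip": 0}, {"offset": [0, 0, 0], "twist": 0.36, "grip": 0}, {"offset": [0, 0, 0], "twist": 0.48, "grip": 0}, {"offset": [0, 0, 0], "twist": 0.6, "grip": 0}]'

```text
time: 14.63
tool_pos: [0.485, -0.0516, 0.4208]
tool_rot: [0.0, 0.472, 0.882, 0.0]
contact_force: [0.0, 0.1, -1.2]
gripper_width: 0.286
```

Call:
play_rows --increments '[{"offset": [0, 0, 0], "twist": 0.12, "grip": 0}, {"offset": [0, 0, 0], "twist": 0.24, "grip": 0}, {"offset": [0, 0, 0], "twist": 0.36, "grip": 0}, {"offset": [0, 0, 0], "twist": 0.48, "grip": 0}, {"offset": [0, 0, 0], "twist": 0.58, "grip": 0}]'

```text
time: 15.05
tool_pos: [0.485, -0.0516, 0.4208]
tool_rot: [0.0, 0.704, 0.71, 0.0]
contact_force: [1.0, -0.5, -0.3]
gripper_width: 0.284
```

Call:
play_rows --increments '[{"offset": [0, 0, 0], "twist": 0.12, "grip": 0}, {"offset": [0, 0, 0], "twist": 0.22, "grip": 0}, {"offset": [0, 0, 0], "twist": 0.278, "grip": 0}, {"offset": [0, 0, 0], "twist": 0.278, "grip": 0}, {"offset": [0, 0, 0], "twist": 0.278, "grip": 0}]'

```text
time: 15.47
tool_pos: [0.485, -0.0516, 0.4208]
tool_rot: [0.0, 0.794, 0.609, 0.0]
contact_force: [0.0, -0.3, -0.5]
gripper_width: 0.281
```

```bash
python3 - <<'E'
from h import *
st(); print(totool([.6087,-.2485,.4095]))
E
```

```text
15.47 [ 0.485  -0.0516  0.4208] rpy [ 3.141 -0.     1.308] F [ 0.  -0.3 -0.5] w 0.281 q [-0.259 -0.294  1.904  0.     1.532  0.004]
[[0.259, 0.966, 0.0], [0.966, -0.259, -0.0], [0.0, 0.0, -1.0]]
[-158.1  170.5   11.3]
```

Yaw is 1.308 as planned. I'll go sideways first, then approach along the line of sight, stopping 30 mm short to check.

Call:
play_rows --increments '[{"offset": [0, 20, 0], "twist": 0, "grip": 0}, {"offset": [-10, 50, 0], "twist": 0, "grip": 0}, {"offset": [-25, 85, 0], "twist": 0, "grip": 0}, {"offset": [-40, 115, 0], "twist": 0, "grip": 0}, {"offset": [-60, 140, 0], "twist": 0, "grip": 0}]'

```text
time: 15.88
tool_pos: [0.6061, -0.1467, 0.4205]
tool_rot: [-0.0, 0.793, 0.609, 0.0]
contact_force: [-0.5, 0.3, -0.8]
gripper_width: 0.283
```

Call:
play_rows --increments '[{"offset": [-25, 18, 4], "twist": 0, "grip": 0}, {"offset": [-45, 30, 11], "twist": 0, "grip": 0}, {"offset": [-60, 30, 11], "twist": 0, "grip": 0}, {"offset": [-68, 30, 11], "twist": 0, "grip": 0}, {"offset": [-68, 30, 11], "twist": 0, "grip": 0}]'

```text
time: 16.3
tool_pos: [0.615, -0.2207, 0.4097]
tool_rot: [-0.0, 0.794, 0.607, -0.0]
contact_force: [0.5, -0.3, 1.0]
gripper_width: 0.282
```

```bash
cat >> h.py <<'E'
def cam(p):
    u=np.array([.261,.9654]); L=np.array([.573,-.3803,.26]); a=.349
    X=np.r_[np.cos(a)*u,-np.sin(a)]; Y=np.array([-u[1],u[0],0]); Z=np.cross(X,Y)
    return np.round(np.array([X,Y,Z])@(np.array(p)-L),4)
E
python3 - <<'E'
from h import *
st(); s=manip.state(); p=np.array(s['tool_pos'])
print('model face',cam(p+[-.0142*.261,-.0142*.9654,-.194]))
for c,pic in(('scene','s7.png'),('wrist','w7.png'),('top','t7.png')):
    T=np.array(manip.get_calibration(c)['T']); im=manip.grab_frame(c); cv2.imwrite('pics/'+pic,im)
    for n in('grater_face','grater','camera_head','lid'):
        for d in manip.tip_of(n,c)[:2]:
            w=(T@np.r_[d['xyz'],1])[:3]; print(c,n,round(d['p'],2),np.round(w,4),cam(w))
cv2.imwrite('pics/c7.png',cv2.resize(cv2.imread('pics/s7.png')[90:290,100:340],None,fx=3,fy=3))
E
```

```text
16.3 [ 0.615  -0.2207  0.4097] rpy [-3.141  0.     1.306] F [ 0.5 -0.3  1. ] w 0.282 q [-0.458  0.116  1.538 -0.     1.489 -0.193]
[[0.262, 0.965, -0.001], [0.965, -0.262, 0.0], [-0.0, -0.001, -1.0]]
model face [0.1569 0.0011 0.01  ]
scene grater_face 0.61 [ 0.6107 -0.2375  0.2153] [0.1541 0.0009 0.0085]
scene camera_head 0.78 [ 0.5727 -0.3774  0.2607] [0.0023 0.0011 0.0016]
scene lid 0.95 [0.4962 0.2525 0.0073] [ 0.6417  0.2393 -0.0354]
scene lid 0.91 [0.2532 0.263  0.0057] [ 0.5921  0.4766 -0.0552]
wrist grater_face 0.89 [ 0.6064 -0.2366  0.2163] [0.1535 0.0053 0.0093]
wrist grater 0.82 [ 0.6106 -0.233   0.1867] [ 0.1679  0.0022 -0.0169]
wrist camera_head 0.54 [ 0.6076 -0.2336  0.1886] [ 0.166   0.0049 -0.0156]
wrist lid 0.55 [ 0.7657 -0.3398 -0.0027] [ 0.1738 -0.1754 -0.2164]
top grater_face 0.6 [ 0.6124 -0.2333  0.2159] [0.1581 0.0003 0.0106]
top grater 0.64 [ 0.6114 -0.2348  0.1873] [ 0.1663  0.0009 -0.0169]
top camera_head 0.78 [ 0.5728 -0.3821  0.2572] [-0.0007 -0.0003 -0.0033]
top lid 0.92 [ 0.2527  0.2597 -0.0029] [ 0.5919  0.4763 -0.0644]
top lid 0.86 [0.5017 0.2502 0.0095] [ 0.6402  0.2334 -0.0337]
```

View pics/c7.png

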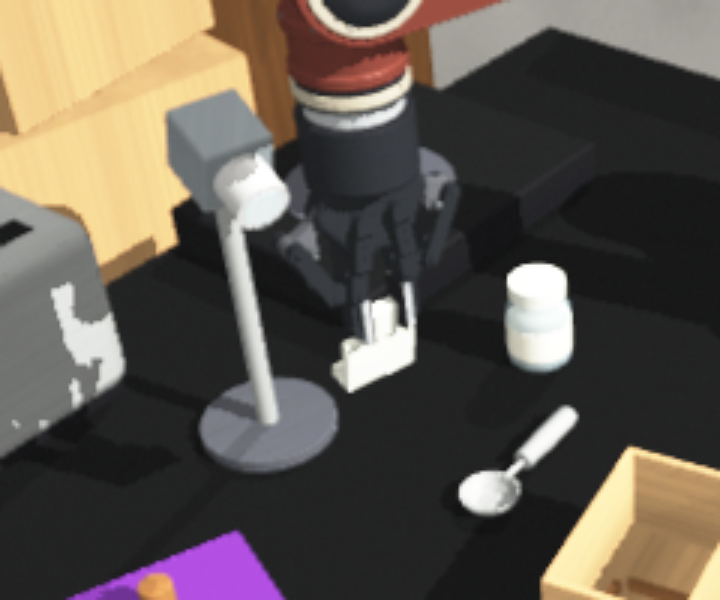

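The trough faces the camera, handle up. I'll get a sharper tilt reading from the wrist picture.

```bash
python3 - <<'E'
from h import *
im=cv2.imread('pics/w7.png')
c=manip.get_calibration('wrist'); Ti=np.linalg.inv(np.array(c['T'])); s=manip.state(); p=np.array(s['tool_pos'])
u=np.array([.261,.9654,0]); Y=np.array([.9654,-.261,0])  # grater y
for th,col in((.15,(0,0,255)),(.3,(0,255,0)),(.45,(255,0,0))):
    for l in((-4,28,0),(-4,-28,0),(-4,-28,44),(-4,28,44),(-5,13,68),(-5,-13,68),(5,13,68),(5,-13,68),(16,28,10),(16,-28,10)):
        x,z=l[0],l[2]-59; f=x*np.cos(th)-z*np.sin(th); h=x*np.sin(th)+z*np.cos(th)
        q=Ti@np.r_[p+[0,0,-.162]+(-u*f+Y*l[1]+np.array([0,0,h]))/1000,1]
        a=(c['fx']*q[0]/q[2]+c['cx'],c['fy']*q[1]/q[2]+c['cy'])
        print(th,l,np.round(a)) if th==.3 else 0
        cv2.circle(im,(int(round(a[0])),int(round(a[1]))),1,col,-1)
cv2.imwrite('pics/c8.png',cv2.resize(im[210:410,200:440],None,fx=3,fy=3,interpolation=0))
E
```

```text
0.3 (-4, 28, 0) [374. 310.]
0.3 (-4, -28, 0) [261. 310.]
0.3 (-4, -28, 44) [247. 328.]
0.3 (-4, 28, 44) [389. 328.]
0.3 (-5, 13, 68) [358. 340.]
0.3 (-5, -13, 68) [280. 340.]
0.3 (5, 13, 68) [357. 370.]
0.3 (5, -13, 68) [280. 370.]
0.3 (16, 28, 10) [376. 355.]
0.3 (16, -28, 10) [259. 355.]
```

View pics/c8.png

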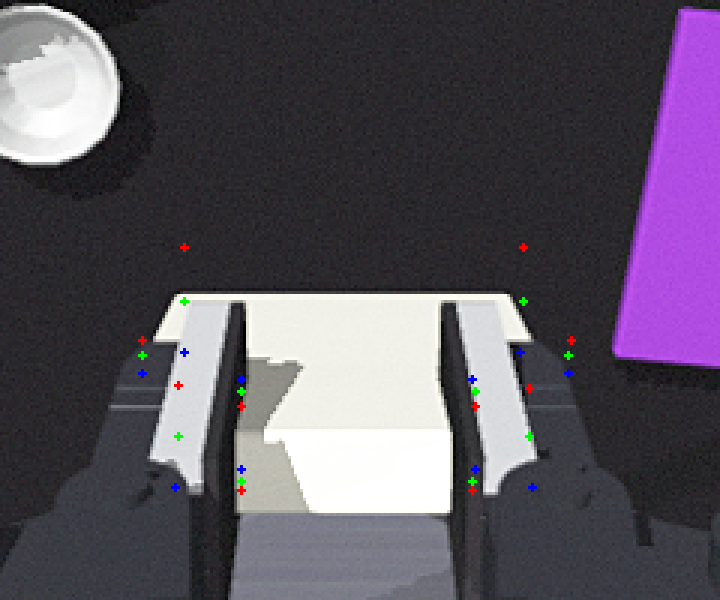

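```bash
python3 - <<'E'
from h import *
from scipy.optimize import least_squares
c=manip.get_calibration('wrist'); Ti=np.linalg.inv(np.array(c['T'])); p=np.array(manip.state()['tool_pos'])
u=np.array([.261,.9654,0])
def row(l,th,fx,fz):
    x,z=l[0],l[1]-59; f=x*np.cos(th)-z*np.sin(th)+fx; h=x*np.sin(th)+z*np.cos(th)+fz
    q=Ti@np.r_[p+[0,0,-.162]+(-u*f+np.array([0,0,h]))/1000,1]; return c['fy']*q[1]/q[2]+c['cy']
L=[(-4,0),(-5,68),(5,68)]; M=np.array([210+293/3,210+428/3,210+512/3])
for fz in (-4,-2,0,2,4,None):
    r=least_squares(lambda v:[row(l,v[0],v[1],v[2] if fz is None else fz)-m for l,m in zip(L,M)],[.3,0,0],x_scale=[.1,1,1])
    v=r.x; print(fz,np.round(v,3),r.cost, 'face fwd',4*np.cos(v[0])+35*np.sin(v[0])+v[1])
E
```

```text
-4 [0.212 6.439 0.   ] 0.04346655349054195 face fwd 17.71690925463053
-2 [0.217 5.143 0.   ] 0.001620037473118604 face fwd 16.57954536410827
0 [0.222 3.847 0.   ] 0.0880419059276953 face fwd 15.44172814373364
2 [0.226 2.551 0.   ] 0.31506410555044273 face fwd 14.303453359562788
4 [0.231 1.255 0.   ] 0.6962609180225683 face fwd 13.164707616282328
None [ 0.216  5.35  -2.32 ] 5.70783218553859e-21 face fwd 16.76129132198613
```

Fitted tilt is about 0.22 rad. That is inside tolerance but thin, so I go back to the tier wall for about 0.12 rad more.

Call:
play_rows --increments '[{"offset": [20, -10, -4], "twist": 0, "grip": 0}, {"offset": [45, -35, -8], "twist": 0, "grip": 0}, {"offset": [70, -65, -11], "twist": 0, "grip": 0}, {"offset": [95, -98, -11], "twist": 0, "grip": 0}, {"offset": [112, -133, -11], "twist": 0, "grip": 0}]'

```text
time: 17.47
tool_pos: [0.5158, -0.0751, 0.4209]
tool_rot: [-0.0, 0.794, 0.608, 0.0]
contact_force: [-0.7, 0.1, 0.0]
gripper_width: 0.287
```

Call:
play_rows --increments '[{"offset": [10, -25, 0], "twist": 0, "grip": 0}, {"offset": [16, -37, 0], "twist": 0, "grip": 0}, {"offset": [16, -37, 0], "twist": -0.1, "grip": 0}, {"offset": [16, -37, 0], "twist": -0.22, "grip": 0}, {"offset": [16, -37, 0], "twist": -0.34, "grip": 0}]'

```text
time: 17.88
tool_pos: [0.4846, -0.0512, 0.421]
tool_rot: [0.0, 0.677, 0.736, 0.0]
contact_force: [-0.3, 0.5, -0.8]
gripper_width: 0.281
```

Call:
play_rows --increments '[{"offset": [0, 0, 0], "twist": -0.12, "grip": 0}, {"offset": [0, 0, 0], "twist": -0.24, "grip": 0}, {"offset": [0, 0, 0], "twist": -0.36, "grip": 0}, {"offset": [0, 0, 0], "twist": -0.48, "grip": 0}, {"offset": [0, 0, 0], "twist": -0.6, "grip": 0}]'

```text
time: 18.3
tool_pos: [0.485, -0.0516, 0.4208]
tool_rot: [0.0, 0.43, 0.903, 0.0]
contact_force: [0.4, -0.3, -0.2]
gripper_width: 0.287
```

Call:
play_rows --increments '[{"offset": [0, 0, 0], "twist": -0.12, "grip": 0}, {"offset": [0, 0, 0], "twist": -0.24, "grip": 0}, {"offset": [0, 0, 0], "twist": -0.36, "grip": 0}, {"offset": [0, 0, 0], "twist": -0.48, "grip": 0}, {"offset": [0, 0, 0], "twist": -0.6, "grip": 0}]'

```text
time: 18.72
tool_pos: [0.485, -0.0516, 0.4208]
tool_rot: [0.0, 0.144, 0.99, -0.0]
contact_force: [0.3, -0.6, -1.4]
gripper_width: 0.288
```

Call:
play_rows --increments '[{"offset": [0, 0, 0], "twist": -0.12, "grip": 0}, {"offset": [0, 0, 0], "twist": -0.24, "grip": 0}, {"offset": [0, 0, 0], "twist": -0.36, "grip": 0}, {"offset": [0, 0, 0], "twist": -0.46, "grip": 0}, {"offset": [0, 0, 0], "twist": -0.5, "grip": 0}]'

```text
time: 19.13
tool_pos: [0.485, -0.0516, 0.4208]
tool_rot: [0.0, -0.104, 0.995, -0.0]
contact_force: [-0.4, -0.4, 0.4]
gripper_width: 0.288
```

```bash
python3 - <<'E'
from h import *
st(); print(totool([.4851,-.0515,.3]))
E
```

```text
19.13 [ 0.485  -0.0516  0.4208] rpy [-3.141  0.    -2.932] F [-0.4 -0.4  0.4] w 0.288 q [-0.259 -0.294  1.904 -0.     1.532 -2.039]
[[-0.978, -0.208, 0.0], [-0.208, 0.978, -0.0], [-0.0, -0.0, -1.0]]
[-1.000e-01  1.000e-01  1.208e+02]
```

Call:
play_rows --increments '[{"offset": [0, 0, 40], "twist": 0, "grip": 0}, {"offset": [0, 0, 80], "twist": 0, "grip": 0}, {"offset": [0, 0, 110], "twist": 0, "grip": 0}, {"offset": [10, 0, 121], "twist": 0, "grip": 0}, {"offset": [24, 0, 121], "twist": 0, "grip": 0}]'

```text
time: 19.55
tool_pos: [0.4601, -0.0561, 0.2952]
tool_rot: [-0.004, -0.103, 0.995, 0.002]
contact_force: [-0.8, 0.0, -0.0]
gripper_width: 0.288
```

Call:
play_rows --increments '[{"offset": [7, 0, 0], "twist": 0, "grip": 0}, {"offset": [11, 0, 0], "twist": 0, "grip": 0}, {"offset": [15, 0, 0], "twist": 0, "grip": 0}, {"offset": [19, 0, 0], "twist": 0, "grip": 0}, {"offset": [19, 0, 0], "twist": 0, "grip": 0}]'

```text
time: 19.97
tool_pos: [0.4442, -0.0605, 0.3025]
tool_rot: [0.005, -0.102, 0.995, -0.001]
contact_force: [6.0, 1.6, -2.0]
gripper_width: 0.287
```

Call:
play_rows --increments '[{"offset": [-10, 0, -5], "twist": 0, "grip": 0}, {"offset": [-30, 0, -35], "twist": 0, "grip": 0}, {"offset": [-43, 0, -70], "twist": 0, "grip": 0}, {"offset": [-43, 0, -105], "twist": 0, "grip": 0}, {"offset": [-43, 0, -121], "twist": 0, "grip": 0}]'

```text
time: 20.38
tool_pos: [0.4862, -0.0517, 0.4276]
tool_rot: [0.004, -0.103, 0.995, -0.002]
contact_force: [0.1, 0.1, 0.4]
gripper_width: 0.286
```

```bash
python3 - <<'E'
from h import *
for i in range(6): manip.grab_frame('top')
st(); cv2.imwrite('pics/w9.png',manip.grab_frame('wrist'))
im=cv2.imread('pics/w9.png')
cv2.imwrite('pics/c9.png',cv2.resize(im[210:410,200:440],None,fx=3,fy=3,interpolation=0))
E
```

```text
20.68 [ 0.4845 -0.0515  0.4189] rpy [ 3.140e+00 -3.000e-03 -2.937e+00] F [-0.6 -1.1 -0.4] w 0.285 q [-0.259 -0.294  1.906 -0.     1.532 -2.035]
[[-0.979, -0.204, -0.003], [-0.204, 0.979, 0.001], [0.003, 0.001, -1.0]]
```

View pics/c9.png

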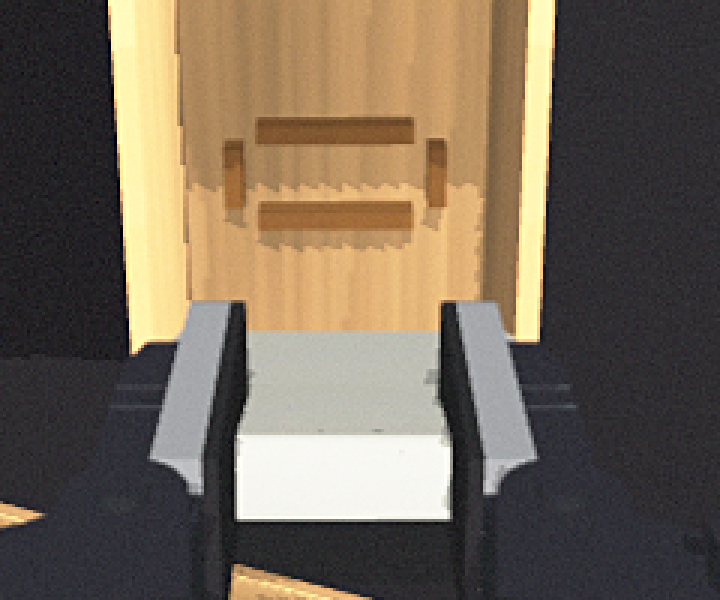

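```bash
python3 - <<'E'
from h import *
from scipy.optimize import least_squares
c=manip.get_calibration('wrist'); Ti=np.linalg.inv(np.array(c['T'])); s=manip.state(); p=np.array(s['tool_pos']); u=Rq(s['tool_rot']).as_matrix()[:,0]
def row(l,th,fx,fz):
    x,z=l[0],l[1]-59; f=x*np.cos(th)-z*np.sin(th)+fx; h=x*np.sin(th)+z*np.cos(th)+fz
    q=Ti@np.r_[p+[0,0,-.162]+(-u*f+np.array([0,0,h]))/1000,1]; return c['fy']*q[1]/q[2]+c['cy']
L=[(-4,0),(-5,68),(5,68)]; M=np.array([210+332/3,210+434/3,210+520/3])
for fz in (-2,0,2,None):
    r=least_squares(lambda v:[row(l,v[0],v[1],v[2] if fz is None else fz)-m for l,m in zip(L,M)],[.3,0,0],x_scale=[.1,1,1])
    v=r.x; t=v[0]; print(fz,np.round(v,3),r.cost,'face fwd',4*np.cos(t)+35*np.sin(t)+v[1],'face dz',4*np.sin(t)-35*np.cos(t)-162+v[2])
E
```

```text
-2 [0.301 4.889 0.   ] 0.0019709716466601215 face fwd 19.093693779794755 face dz -194.2371091277854
0 [0.305 3.572 0.   ] 0.08764759664412279 face fwd 17.90058991707145 face dz -194.18222004936408
2 [0.309 2.255 0.   ] 0.30890844288124364 face fwd 16.707216278942976 face dz -194.12687557560434
None [ 0.301  5.126 -2.359] 2.908056841006738e-26 face fwd 19.308062252900363 face dz -196.60632223910798
```

Tilt is now about 0.30 rad, against a target of 0.349 ± 0.2. Back to the camera.

Call:
play_rows --increments '[{"offset": [0, 0, 0], "twist": 0.1, "grip": 0}, {"offset": [0, 0, 0], "twist": 0.22, "grip": 0}, {"offset": [0, 0, 0], "twist": 0.34, "grip": 0}, {"offset": [0, 0, 0], "twist": 0.46, "grip": 0}, {"offset": [0, 0, 0], "twist": 0.58, "grip": 0}]'

```text
time: 21.15
tool_pos: [0.4846, -0.0516, 0.4187]
tool_rot: [-0.002, 0.189, 0.982, 0.0]
contact_force: [0.6, -0.3, 0.5]
gripper_width: 0.285
```

Call:
play_rows --increments '[{"offset": [0, 0, 0], "twist": 0.12, "grip": 0}, {"offset": [0, 0, 0], "twist": 0.24, "grip": 0}, {"offset": [0, 0, 0], "twist": 0.36, "grip": 0}, {"offset": [0, 0, 0], "twist": 0.48, "grip": 0}, {"offset": [0, 0, 0], "twist": 0.6, "grip": 0}]'

```text
time: 21.57
tool_pos: [0.4847, -0.0516, 0.4188]
tool_rot: [-0.002, 0.471, 0.882, -0.0]
contact_force: [-0.6, -0.6, -0.5]
gripper_width: 0.281
```

Call:
play_rows --increments '[{"offset": [0, 0, 0], "twist": 0.12, "grip": 0}, {"offset": [0, 0, 0], "twist": 0.24, "grip": 0}, {"offset": [0, 0, 0], "twist": 0.36, "grip": 0}, {"offset": [0, 0, 0], "twist": 0.48, "grip": 0}, {"offset": [0, 0, 0], "twist": 0.58, "grip": 0}]'

```text
time: 21.98
tool_pos: [0.4847, -0.0516, 0.4187]
tool_rot: [-0.001, 0.703, 0.711, -0.001]
contact_force: [0.0, -0.7, -0.4]
gripper_width: 0.288
```

Call:
play_rows --increments '[{"offset": [0, 0, 0], "twist": 0.12, "grip": 0}, {"offset": [0, 0, 0], "twist": 0.22, "grip": 0}, {"offset": [0, 0, 0], "twist": 0.28, "grip": 0}, {"offset": [0, 0, 0], "twist": 0.28, "grip": 0}, {"offset": [0, 0, 0], "twist": 0.28, "grip": 0}]'

```text
time: 22.4
tool_pos: [0.4848, -0.0516, 0.4193]
tool_rot: [-0.001, 0.794, 0.608, -0.001]
contact_force: [0.8, 0.6, -0.9]
gripper_width: 0.283
```

Call:
play_rows --increments '[{"offset": [0, 20, 0], "twist": 0, "grip": 0}, {"offset": [-10, 50, 0], "twist": 0, "grip": 0}, {"offset": [-25, 85, 0], "twist": 0, "grip": 0}, {"offset": [-40, 115, 0], "twist": 0, "grip": 0}, {"offset": [-60, 140, 0], "twist": 0, "grip": 0}]'

```text
time: 22.82
tool_pos: [0.606, -0.1467, 0.4196]
tool_rot: [-0.001, 0.793, 0.609, -0.0]
contact_force: [0.6, -0.0, 0.2]
gripper_width: 0.285
```

Call:
play_rows --increments '[{"offset": [-25, 18, 4], "twist": 0, "grip": 0}, {"offset": [-45, 31, 10], "twist": 0, "grip": 0}, {"offset": [-62, 31, 10], "twist": 0, "grip": 0}, {"offset": [-70, 31, 10], "twist": 0, "grip": 0}, {"offset": [-70, 31, 10], "twist": 0, "grip": 0}]'

```text
time: 23.23
tool_pos: [0.6157, -0.2231, 0.4098]
tool_rot: [-0.001, 0.794, 0.607, -0.0]
contact_force: [0.6, 0.1, -1.1]
gripper_width: 0.285
```

```bash
cat > chk.py <<'E'
from h import *
st(); s=manip.state(); p=np.array(s['tool_pos']); print(totool([.6098,-.2443,.4105]))
print('model face',cam(p+[-.0185*.261,-.0185*.9654,-.195]))
for c in('scene','wrist','top'):
    T=np.array(manip.get_calibration(c)['T']); im=manip.grab_frame(c); cv2.imwrite('pics/f_%s_%.1f.png'%(c,s['time']),im)
    for n in('grater_face','grater','camera_head'):
        for d in manip.tip_of(n,c)[:1]:
            w=(T@np.r_[d['xyz'],1])[:3]; print(c,n,round(d['p'],2),np.round(w,4),cam(w))
E
python3 chk.py
```

```text
23.23 [ 0.6157 -0.2231  0.4098] rpy [-3.14  -0.     1.305] F [ 0.6  0.1 -1.1] w 0.285 q [-0.461  0.12   1.533 -0.     1.49  -0.196]
[[0.262, 0.965, -0.001], [0.965, -0.262, 0.0], [0.0, -0.002, -1.0]]
[-22.   -0.2  -0.7]
model face [ 0.1511 -0.0002  0.0068]
scene grater_face 0.6 [ 0.6071 -0.2463  0.2145] [0.1455 0.0021 0.0045]
scene grater 0.54 [ 0.6116 -0.2482  0.1942] [ 0.1518 -0.0028 -0.0148]
scene camera_head 0.97 [ 0.5713 -0.3802  0.26  ] [-0.0003  0.0017 -0.0001]
wrist grater_face 0.8 [ 0.608  -0.2445  0.215 ] [0.1472 0.0016 0.0057]
wrist grater 0.58 [ 0.6082 -0.2419  0.191 ] [ 0.1578  0.0022 -0.016 ]
wrist camera_head 0.7 [ 0.3299 -0.3178 -0.0025] [ 0.0869  0.251  -0.2478]
top grater_face 0.61 [ 0.61   -0.2409  0.2191] [0.1495 0.0007 0.0109]
top grater 0.62 [ 0.6094 -0.243   0.193 ] [ 0.1564  0.0007 -0.0144]
top camera_head 0.96 [ 0.5713 -0.3793  0.2567] [ 0.0016  0.0019 -0.003 ]
```

Call:
play_rows --increments '[{"offset": [-6, 0, 0], "twist": 0, "grip": 0}, {"offset": [-13, 0, 0], "twist": 0, "grip": 0}, {"offset": [-20, 0, 0], "twist": 0, "grip": 0}, {"offset": [-20, 0, 0], "twist": 0, "grip": 0}, {"offset": [-20, 0, 0], "twist": 0, "grip": 0}]'

```text
time: 24.25
tool_pos: [0.6107, -0.2418, 0.4106]
tool_rot: [-0.0, 0.794, 0.607, 0.0]
contact_force: [-0.4, -0.8, 0.4]
gripper_width: 0.285
```

Call:
play_rows --increments '[{"offset": [0, 0, 0], "twist": 0, "grip": 0}, {"offset": [0, 0, 0], "twist": 0, "grip": 0}, {"offset": [0, 0, 0], "twist": 0, "grip": 0}, {"offset": [0, 0, 0], "twist": 0, "grip": 0}, {"offset": [0, 0, 0], "twist": 0, "grip": 0}]'

```text
time: 24.67
tool_pos: [0.611, -0.2408, 0.4107]
tool_rot: [-0.0, 0.794, 0.608, 0.0]
contact_force: [0.7, -0.2, -0.4]
gripper_width: 0.285
```

```bash
python3 chk.py; python3 - <<'E'
from h import *
look('scene',['lid','trivet','spoon','jar'],'fin.png')
cv2.imwrite('pics/finc.png',cv2.resize(cv2.imread('pics/fin.png')[60:420,80:560],(800,600)))
E
```

```text
24.67 [ 0.611  -0.2408  0.4107] rpy [-3.142 -0.     1.307] F [ 0.7 -0.2 -0.4] w 0.285 q [-0.489  0.123  1.528  0.     1.49  -0.225]
[[0.261, 0.965, -0.0], [0.965, -0.261, 0.0], [0.0, -0.0, -1.0]]
[-3.7 -0.2  0.2]
model face [ 0.1336 -0.0003  0.0015]
scene grater_face 0.61 [ 0.6038 -0.2629  0.2179] [0.1285 0.0009 0.0019]
scene grater 0.91 [ 0.6073 -0.2648  0.1927] [ 0.1362 -0.003  -0.0221]
scene camera_head 0.82 [ 0.5712 -0.3782  0.2625] [0.0006 0.0023 0.0029]
wrist grater 0.71 [ 0.6015 -0.2601  0.1886] [ 0.1404  0.0039 -0.0249]
top grater_face 0.7 [ 0.328  -0.3171 -0.002 ] [ 0.0868  0.2531 -0.2473]
top grater 0.55 [ 0.6081 -0.2661  0.1915] [ 0.1357 -0.004  -0.0235]
top camera_head 0.88 [ 0.5717 -0.3791  0.2558] [ 0.0022  0.0015 -0.0036]
scene tip lid 0.93 [0.4998 0.2515 0.0047]
scene tip lid 0.71 [0.2504 0.2648 0.0049]
scene tip lid 0.65 [ 7.668e-01 -3.368e-01  3.000e-04]
scene tip jar 0.78 [ 0.3276 -0.3139  0.0048]
```

View pics/finc.png

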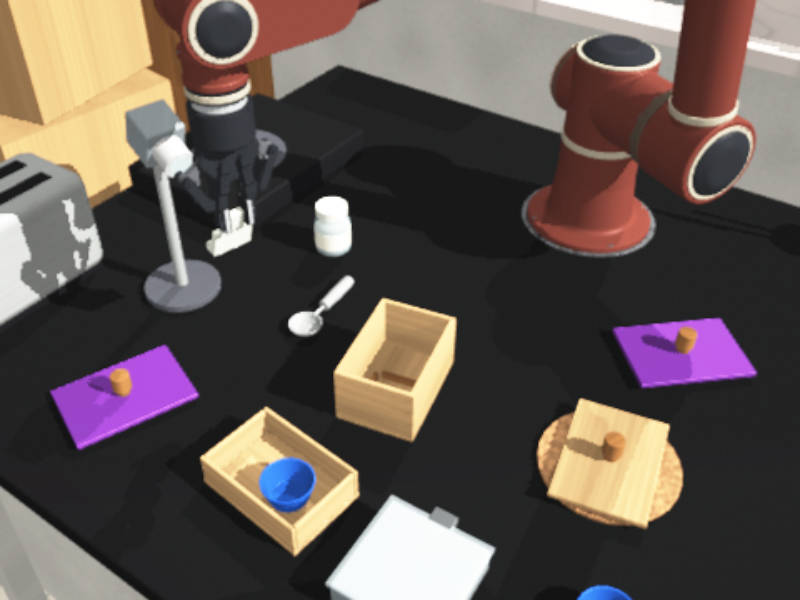

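The lid lies flat in the middle of the trivet, around pixel (613,460). The bystanders are in place, the camera is untouched, and the grater is in front of the lens with its handle up. Handing in.

```bash
python3 -c "
from h import *
print(np.abs(manip.state()['joint_vel']).max()); print(manip.job_done())"
```

```text
0.002042978267406611
the job is handed in; nothing more can be done
None
```

I set the lid down flat on the trivet and let it go. The grater is now held in front of the inspection lens with its handle up, and I handed the job in at about 25 s of the 54 s.

**How the tilt was made:** the moves can't tilt the tool, so pinching the handle across x as suggested could not give the 20° face angle. I pinched the tab across its width (y) instead. I then swung the foot forward by pushing the grater's back against the deep tier's near wall. The first push gave only about 0.22 rad, so I went back and pushed again. Push forces were about 10 N or less.

**Last checks:**
- **Lid:** about 3 mm from the trivet's centre, at 5 mm height by the network (6 mm is flat on the trivet), and released.
- **Face position in the lens frame:** about 128–134 mm out and within 2 mm of the line of sight both sideways and in height.
- **Face angle:** tilt about 0.30 rad from the wrist-picture fit, against the ideal 0.349 ± 0.2. The yaw matches the camera to within measuring error.
- **Stillness:** joint speeds were about 0.002 rad/s at hand-in.
- **Bystanders and camera:** all in place in the last picture, and the camera was not touched.

**Where the checks disagreed:** single tilt readings from the networks scattered between about 0.12 and 0.32 rad, so I relied on the picture fit. In the last check the wrist camera missed the face, and the top camera reported it at the jar; I ignored that one.

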